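Release a dowel from the two-button feeder

TASK

Let the dowel out of the feeder on the bench: with one fingertip on each of its two black buttons, press both fully down at the same time and keep both down until the dowel has rolled down the lane and come to rest in the catch tray, then wait about one more second before you let both buttons spring back up and move clear. Work the feeder only by its buttons: do not touch the dowel, pick nothing up, and leave the other things on the bench where they are.

Things in the scene. Friction and masses are not known exactly. Their poses are not given: they have to be found in the camera images.
- feeder: Dowel feeder fixed to the bench, plywood base 285 x 170 x 12 mm. Origin on the bench surface midway between the two buttons; x points down the lane, y to the left button. Along x: beech button block -30 to 30 mm (142 mm wide, flat top 60 mm above the bench); lane 30 to 170 mm, 126 mm wide, sloping down 7 degrees from the block between walls 56 mm high; then the catch tray.
- tray (a point): Middle of the catch tray's floor, 198 mm along feeder x, 12 mm above the bench. The tray is 56 mm (feeder x) by 126 mm, with an end wall 38 mm above the bench.
- btn_left_top (a point): Centre of the top of the left button (feeder y = +30 mm), an upright black cylinder 30 mm across; when up, its top is 75 mm above the bench (15 mm above the block). The button centres are 60 mm apart, with nothing between them above the block.
- btn_right_top (a point): Centre of the top of the right button (feeder y = -30 mm); same button as the left one.
- btn_left (a joint): How far the left button is pressed: 0 up, 0.012 m fully down (hard stop). Its spring takes about 1.3 N to start and about 4 N to push fully home, and lifts it again when let go. Counts as pressed beyond 0.009.
- btn_right (a joint): The same for the right button.
- pin_left (a point): Top of the left gate pin, steel, 8 x 10 mm, 58 mm along feeder x; it stands 9 mm out of the lane and holds the dowel back. It is rigidly joined to the left button and sinks and rises with it. The dowel rolls off only while both pins, so both buttons, are down.
- pin_right (a point): Top of the right gate pin, joined likewise to the right button.
- dowel: Loose beech dowel, 20 mm diameter, 120 mm long, lying across the lane; origin at its centre, y along its length. Starts behind the pins beside the button block (44 mm along feeder x, centre 48 mm above the bench). Let go, it rolls along feeder +x into the tray in about half a second; at rest there its centre is about 22 mm above the bench, 180 to 216 mm along feeder x.
- offcut: Bystander: wooden offcut 70 x 40 x 22 mm beside the feeder; origin under its centre.
- screw_box: Bystander: open cardboard box of screws, 90 x 60 x 35 mm, beside the feeder; origin under its centre.
- pull_a: Bystander: bowed steel drawer pull, 106 mm long, 16 mm high, lying near the feeder; origin on the bench midway between its ends.
- pull_b: Bystander: another such drawer pull, away to one side.
- screwdriver: Bystander: screwdriver lying on the bench.
- glue: Bystander: plastic bottle 60 mm across, 150 mm tall; origin under its centre.
- tin: Bystander: tin 80 mm across, 90 mm tall; origin under its centre.

How it is judged (in metres and radians):
On the way, in this order (a step that is already met when the one before it is completed fails the run):
1. both buttons are pressed down at the same time by the fingers (value of joint each of btn_left, btn_right above 0.009 m and contact force between the fingers and btn_left above 0.3 N and contact force between the fingers and btn_right above 0.3 N), for 0.1 s.
2. the dowel lies at rest in the catch tray while the fingers still keep both buttons down (all of step 1 and x of dowel in the frame of feeder between 0.176 and 0.222 m and y of dowel in the frame of feeder between -0.015 and 0.015 m and z of dowel in the frame of feeder below 0.03 m and linear speed of dowel below 0.03 m/s), for 0.7 s.
At the end, for the whole second after the job is handed in: The dowel lies still (under 0.03 m/s) on the floor of the catch tray (its centre 176 to 222 mm along feeder x, within 15 mm of the middle, under 30 mm high) and both buttons are back up (pressed less than 2 mm) (x of dowel in the frame of feeder between 0.176 and 0.222 m and y of dowel in the frame of feeder between -0.015 and 0.015 m and z of dowel in the frame of feeder below 0.03 m and linear speed of dowel below 0.03 m/s and value of joint each of btn_left, btn_right below 0.002 m); the robot touches nothing.
It fails at once if the fingers touch the dowel (contact force between the fingers and dowel above 0.5 N).
It fails at once if the arm touches the dowel (contact force between the arm and dowel above 0.5 N).
It fails at once if the dowel is lifted (height (world z) of dowel above 0.07 m).
It fails at once if a bystander is moved more than 25 mm, or lifted (distance of any of offcut, screw_box, pull_a, pull_b, screwdriver, glue, tin from where it was at the start of the episode above 0.025 m).
It fails at once if a bystander is pushed over (angle between any of glue, tin's own z axis and vertical above 0.5 rad).
It also fails if it takes over 29 s, if anything falls off the work surface, if the arm or the gripper's body presses on something with over 40 N, if the wrist force passes 120 N, or if a joint passes its speed limit or range.

ROBOT

A 6-joint arm with a two-finger parallel gripper is mounted at the origin on the work surface. World frame = base frame: x ahead of the robot, y to its left, z up, the work surface at z = 0. Lengths are in m, angles in degrees, forces in N, time in s.
With the tool pointing down it reaches from about 0.375 to 0.75 m from the base axis. Payload 9 kg.
Tool frame: the origin (TCP) lies at the very end of the fingers, on their centre line; the grasp point (between the pads) lies 19 mm behind it; z points along the fingers, y is the line along which they close (so a half turn about z gives the same grasp; the last joint's range is limited). The gripper opens to 85 mm and grips with 20 to 120 N. Pads are 22 mm wide; open, the fingers measure 114 mm over their backs; the gripper's body (76 mm by 85 mm) begins 54 mm behind the grasp point. The pads swing forward as they close: fully open they stand 13 mm farther back than shut.
Start: joints at [59.433, 5.964, 5.575, 89.605, 0, 77.527], TCP at [0.186, 0.57, 0.231] pointing down, gripper open.
Joint ranges: [-171.21, 171.21], [-48.23, 106.86], [-62.78, 66.21], [-105.2, 120.99], [-86.42, 89.51], [-180, 180]. Speed limits (degrees/s): [127.2, 127.2, 147.25, 180, 180, 180].

INTERFACE

Orientations are given as a 3x3 rotation matrix whose columns are the frame's x, y, z axes.
In Python, from workcell import r gives the robot as it stands.
- The arm moves only by the shell command python3 -m inch 'ROWS'. ROWS is JSON, a list of rows, each an object with "jaw": the closure, from 0 (fully open) to 1 (shut); "offset": the shift along the tool's x, y, z in cm, a list of three; "spin": the turn about the tool's z in degrees. A call has 1 to 20 rows; each row is the pose to reach, as a shift and turn from the pose commanded when the call began, along the tool's axes at that moment; what a row does not reach only later rows make up. A row lasts 1/8 s, in which the tool goes at most 62.5 mm and 10.7 degrees, less where a joint would pass 70% of its speed; a pose out of reach is approached as far as the arm can. A call with a gripper value outside its range is refused whole. The fingers move at their own pace and stop on an object; the grip force is fixed at half the most. Time passes only in rows, so rows that repeat a pose let the fingers close. It gives the time, the measured TCP pose, the force, the opening and the grip force at its end, in the units of the state.
- r.sense(): the state, without advancing time (a new reading comes with each control period).
- r.grab_frame(name): name is "side" or "top"; returns a dict with "pixels" (384x512x3 uint8, red, green, blue), "vfov" (degrees; the focal length in pixels is half the picture's height over the tangent of half this angle, whatever the lens; pixels are square), "cx", "cy" (the principal point, pixels), "k1" (the pictures are not rectified: a ray, as slopes to the right and down, at radius r is drawn at 1 + k1 r^2 times it, then the intrinsics apply), "extrinsics" (4x4, takes a point from camera to world coordinates). Camera axes: x right, y down, z forward; pixel columns grow to the right and rows downward; lengths in m; the calibration is good to about 2 mm. A picture is of the moment at which its call begins. There is no depth.
- r.sign_off(): hands the job in; it is judged then, once.
The state is a dict: "t": time; "joint_pos": joint angles; "dq": joint speeds; "effort": joint torques, N m; "tcp_pos": TCP position; "eef_rot": TCP orientation; "force": force on the tool from outside, world axes, zero at the start; "moment": the same for the moment, N m; "gripper_width": finger opening in m; "finger_force": force on a finger pad.
Only numpy, scipy, OpenCV 4.12 (cv2) and the standard library are available. Lean on these libraries where they do the work, as an engineer would, in place of code of your own. Each camera call takes 0.05 s, during which the arm holds its last target. There are 200 camera calls.

## Working session

There is one attempt and no reset: what is moved stays moved. The work goes in short steps, Python scripts to look and compute and a shell command to move; the robot and the scene stay as the last step left them, time stands still between calls to the robot, and variables do not carry over. Pictures are saved under pics/ and viewed, at most 10 in all, crops included, and the job is handed in when it is done.

```bash
mkdir -p pics; ls; python3 - <<'E'
from workcell import r
import cv2,numpy as np
for n in("top","side"):
    f=r.grab_frame(n); cv2.imwrite(f"pics/{n}0.png",f["pixels"][:,:,::-1])
    print(n,f["vfov"],f["cx"],f["cy"],f["k1"],np.round(f["extrinsics"],4).tolist())
s=r.sense();print(s)
E
```

```text
pics
top 56.29204765358795 257.0451364544824 187.05877568344715 -0.050124290506873025 [[0.0189, -0.98, 0.1979, 0.3555], [-0.9998, -0.0198, -0.0028, 0.0115], [0.0067, -0.1978, -0.9802, 1.2069], [0.0, 0.0, 0.0, 1.0]]
side 50.92755123292266 257.472011006754 196.2445090491874 -0.1391572784330702 [[-0.9785, -0.1703, 0.1161, 0.4538], [-0.2052, 0.7523, -0.6261, 0.7454], [0.0192, -0.6365, -0.7711, 0.989], [0.0, 0.0, 0.0, 1.0]]
{'t': 0.1, 'joint_pos': array([5.94325971e+01, 5.99478363e+00, 5.53293934e+00, 8.96048623e+01,
       4.42838580e-04, 7.75258475e+01]), 'dq': array([ 0.07694221, -0.03369081, -0.02684422, -0.01360108,  0.12515452,
       -0.01614322]), 'effort': array([ 7.14788403e-03, -5.58209503e+01,  5.04716992e+01,  1.31083676e-02,
       -2.62773865e-04, -2.25237403e-05]), 'tcp_pos': array([0.18618542, 0.57007753, 0.23061799]), 'eef_rot': array([[-9.50552245e-01,  3.10564118e-01, -5.98735407e-04],
       [ 3.10564587e-01,  9.50551756e-01, -9.98524077e-04],
       [ 2.59023242e-04, -1.13509532e-03, -9.99999322e-01]]), 'force': array([-0.41921992, -0.10534098,  0.17209477]), 'moment': array([0.02596348, 0.0513841 , 0.03278675]), 'finger_force': 0.0, 'gripper_width': 0.08540330728935887}
```

View pics/top0.png

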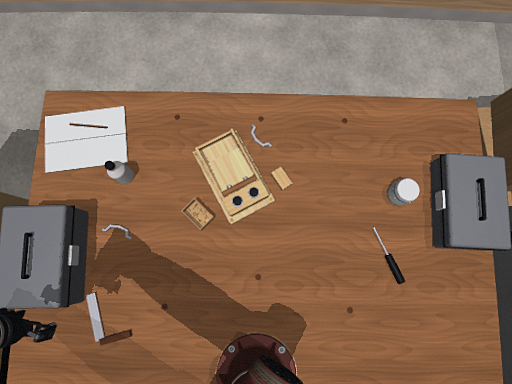

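View pics/side0.png

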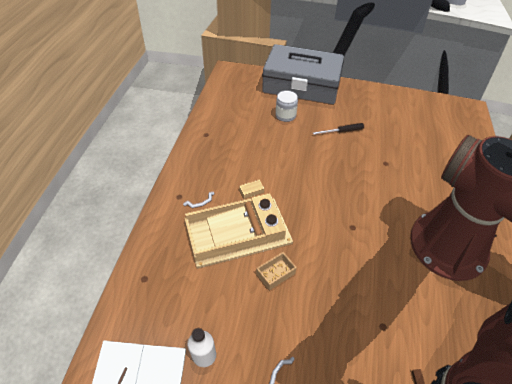

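Top view: the feeder is at the centre, with black buttons at about (237,200), which is the left one, and (254,191). The lane runs up and to the left. Side view: the buttons are at about (271,220) and (265,204). Next I'll locate them from dark blobs.

```bash
cat > h.py <<'E'
import cv2,numpy as np
from workcell import r
def ray(f,p):
    fl=192/np.tan(np.radians(f["vfov"]/2))
    K=np.array([[fl,0,f["cx"]],[0,fl,f["cy"]],[0,0,1]])
    u=cv2.undistortPoints(np.array([[p]],float),K,np.array([f["k1"],0,0,0]))[0,0]
    E=np.array(f["extrinsics"]); return E[:3,3],E[:3,:3]@np.array([*u,1])
def onz(f,p,z):
    o,d=ray(f,p); return o+d*(z-o[2])/d[2]
def blobs(f,box,thr=60):
    x0,y0,x1,y1=box; g=f["pixels"][y0:y1,x0:x1].max(2)
    n,l,st,c=cv2.connectedComponentsWithStats((g<thr).astype(np.uint8))
    return [(c[i]+[x0,y0],st[i].tolist()) for i in range(1,n) if st[i,4]>25]
E
python3 - <<'E'
from h import *
R=r.sense()["eef_rot"];t=r.sense()["tcp_pos"]
for n,b in(("top",(225,180,270,215)),("side",(255,195,282,230))):
    f=r.grab_frame(n); P=[]
    for c,s in blobs(f,b):
        p=onz(f,c,.073);print(n,c.round(1),s,p.round(4));P.append(p)
    if len(P)==2:
        P.sort(key=lambda p:-p[1]);d=P[0]-P[1];m=(P[0]+P[1])/2
        print("dist",np.linalg.norm(d),"mid",m,"feeder yaw",np.degrees(np.arctan2(-d[0],d[1])),
         "tool y yaw",np.degrees(np.arctan2(-R[0,1],R[1,1])),"shift cm tool",100*R.T@(m-t))
E
```

```text
top [253.4 191.6] [25, 8, 8, 8, 54] [0.5693 0.0197 0.073 ]
top [236.8 200.5] [8, 17, 9, 8, 57] [0.5393 0.0722 0.073 ]
dist 0.0604366964802829 mid [0.55431547 0.04596872 0.073     ] feeder yaw 29.728587827968322 tool y yaw -18.093242212819455 shift cm tool [-51.27373004 -38.36856581  15.79208089]
side [264.4 203.7] [6, 5, 8, 8, 26] [0.5664 0.0246 0.073 ]
```

```bash
python3 -m inch '[{"jaw":0.46,"offset":[-4.7,-3.5,0],"spin":-4},{"jaw":0.46,"offset":[-9.3,-7,0],"spin":-8},{"jaw":0.46,"offset":[-14,-10.5,0],"spin":-12},{"jaw":0.46,"offset":[-18.6,-14,0],"spin":-16},{"jaw":0.46,"offset":[-23.3,-17.4,0],"spin":-20},{"jaw":0.46,"offset":[-28,-21,0],"spin":-24},{"jaw":0.46,"offset":[-32.6,-24.4,0],"spin":-28},{"jaw":0.46,"offset":[-37.3,-27.9,0],"spin":-32},{"jaw":0.46,"offset":[-42,-31.4,0],"spin":-37},{"jaw":0.46,"offset":[-46.6,-34.9,0],"spin":-42},{"jaw":0.46,"offset":[-51.3,-38.4,0],"spin":-47.8},{"jaw":0.46,"offset":[-51.3,-38.4,4],"spin":-47.8},{"jaw":0.46,"offset":[-51.3,-38.4,8],"spin":-47.8},{"jaw":0.46,"offset":[-51.3,-38.4,8],"spin":-47.8},{"jaw":0.46,"offset":[-51.3,-38.4,8],"spin":-47.8}]'
python3 - <<'E'
from h import *
s=r.sense();R=s["eef_rot"];t=s["tcp_pos"]
print(s["t"],t,R.round(3).tolist(),s["gripper_width"],s["force"],s["joint_pos"].round(1))
m=np.array([.5543,.046,.075]);print("tool yaw",np.degrees(np.arctan2(-R[0,1],R[1,1])),100*R.T@(m-t))
a=[]
for n,c in(("side",(268,212)),("top",(245,196))):
    f=r.grab_frame(n);p=f["pixels"][c[1]-80:c[1]+50,c[0]-80:c[0]+80,::-1]
    a.append(cv2.resize(p,None,fx=4.8,fy=4.8,interpolation=2)[:,:760])
cv2.imwrite("pics/s1.png",a[0][:600]);cv2.imwrite("pics/t1.png",a[1][:600])
E
```

```text
t: 2.08
tcp_pos: [0.5552, 0.0461, 0.153]
eef_rot: [[-0.868, -0.496, 0.001], [-0.496, 0.868, -0.0], [-0.001, -0.001, -1.0]]
force: [0.1, -0.9, 0.8]
gripper_width: 0.0463
finger_force: 0.0
2.075 [0.55520279 0.04607822 0.15295836] [[-0.868, -0.496, 0.001], [-0.496, 0.868, -0.0], [-0.001, -0.001, -1.0]] 0.046345379112940524 [ 0.12340491 -0.87584723  0.81411066] [ -8.7  -1.7 -10.4  81.2   0.  -38.4]
tool yaw 29.719078407526503 [0.09182352 0.04450272 7.79569456]
```

View pics/s1.png

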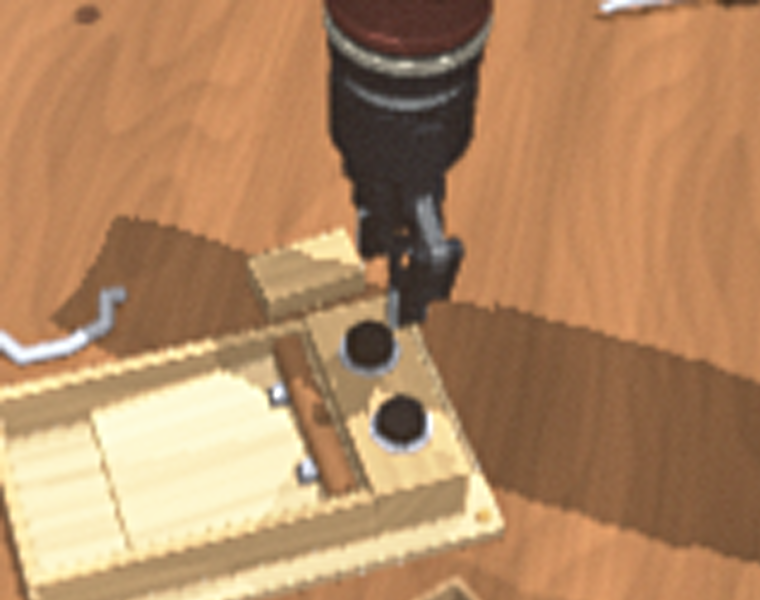

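Side crop: the open fingers are above the block and the buttons are clear. They sit at crop (370,343) and (402,418), which is (265.1,203.5) and (271.8,219.1) in the full picture. The dowel rests behind both pins. I'll check this against the top measurement.

```bash
python3 - <<'E'
from h import *
f=r.grab_frame("side")
a,b=[onz(f,p,.075) for p in((265.1,203.5),(271.75,219.1))]
d=b-a;m=(a+b)/2;print(a,b,m,np.linalg.norm(d),np.degrees(np.arctan2(-d[0],d[1])))
E
python3 -m inch '[{"jaw":0.46,"offset":[0.2,0,3.5],"spin":0},{"jaw":0.46,"offset":[0.2,0,7.0],"spin":0},{"jaw":0.46,"offset":[0.2,0,7.0],"spin":0},{"jaw":0.46,"offset":[0.2,0,7.0],"spin":0}]'
```

```text
[0.56427318 0.02503259 0.075     ] [0.53515381 0.07594098 0.075     ] [0.5497135  0.05048678 0.075     ] 0.05864811746342312 29.769366547867882
t: 2.72
tcp_pos: [0.554, 0.045, 0.0834]
eef_rot: [[-0.869, -0.496, 0.002], [-0.496, 0.869, -0.0], [-0.002, -0.001, -1.0]]
force: [0.7, 0.3, 0.9]
gripper_width: 0.0463
finger_force: 0.0
```

```bash
python3 -m inch '[{"jaw":0.46,"offset":[0,0.25,0.4],"spin":0},{"jaw":0.46,"offset":[0,0.25,0.8],"spin":0},{"jaw":0.46,"offset":[0,0.25,0.8],"spin":0}]'; python3 -m inch '[{"jaw":0.46,"offset":[0,0,0.3],"spin":0},{"jaw":0.46,"offset":[0,0,0.3],"spin":0}]'
python3 - <<'E'
from h import *
f=r.grab_frame("side");p=f["pixels"][150:250,200:320,::-1]
cv2.imwrite("pics/s2.png",cv2.resize(p,None,fx=6,fy=6,interpolation=2))
E
```

```text
t: 3.1
tcp_pos: [0.5517, 0.0473, 0.0732]
eef_rot: [[-0.868, -0.496, -0.0], [-0.496, 0.868, 0.0], [0.0, 0.0, -1.0]]
force: [0.3, 0.6, -0.0]
gripper_width: 0.0461
finger_force: 0.0
t: 3.35
tcp_pos: [0.5519, 0.0472, 0.0705]
eef_rot: [[-0.869, -0.496, 0.0], [-0.496, 0.869, 0.0], [-0.0, -0.0, -1.0]]
force: [-0.6, 0.2, 3.6]
gripper_width: 0.0465
finger_force: 1.7
```

View pics/s2.png

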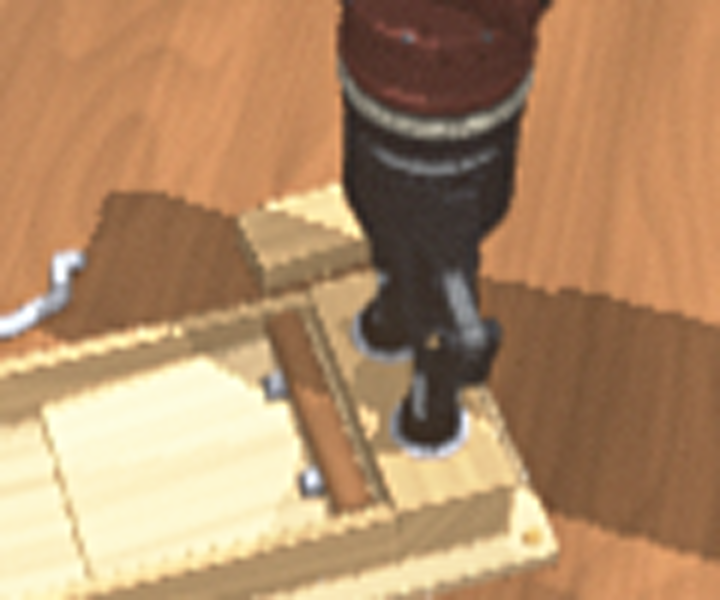

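The fingertips sit centred on both buttons and contact has just begun. Next I'll press fast and level.

```bash
python3 -m inch '[{"jaw":0.46,"offset":[0,0,1.2],"spin":0},{"jaw":0.46,"offset":[0,0,1.2],"spin":0},{"jaw":0.46,"offset":[0,0,1.2],"spin":0}]'
```

```text
t: 3.78
tcp_pos: [0.5528, 0.0471, 0.0606]
eef_rot: [[-0.868, -0.496, 0.003], [-0.496, 0.868, -0.0], [-0.002, -0.002, -1.0]]
force: [-5.0, 0.7, 17.4]
gripper_width: 0.0465
finger_force: 8.7
```

Hit the hard stop at 17 N in total. Hold.

```bash
python3 -m inch '[{"jaw":0.46,"offset":[0,0,0],"spin":0},{"jaw":0.46,"offset":[0,0,0],"spin":0},{"jaw":0.46,"offset":[0,0,0],"spin":0},{"jaw":0.46,"offset":[0,0,0],"spin":0},{"jaw":0.46,"offset":[0,0,0],"spin":0},{"jaw":0.46,"offset":[0,0,0],"spin":0},{"jaw":0.46,"offset":[0,0,0],"spin":0},{"jaw":0.46,"offset":[0,0,0],"spin":0}]'
python3 - <<'E'
from h import *
f=r.grab_frame("side");p=f["pixels"][170:270,175:295,::-1]
cv2.imwrite("pics/s3.png",cv2.resize(p,None,fx=6,fy=6,interpolation=2))
E
```

```text
t: 4.78
tcp_pos: [0.5528, 0.0471, 0.0606]
eef_rot: [[-0.868, -0.496, 0.003], [-0.496, 0.868, -0.0], [-0.002, -0.002, -1.0]]
force: [-4.5, -0.1, 17.4]
gripper_width: 0.0462
finger_force: 8.7
```

View pics/s3.png

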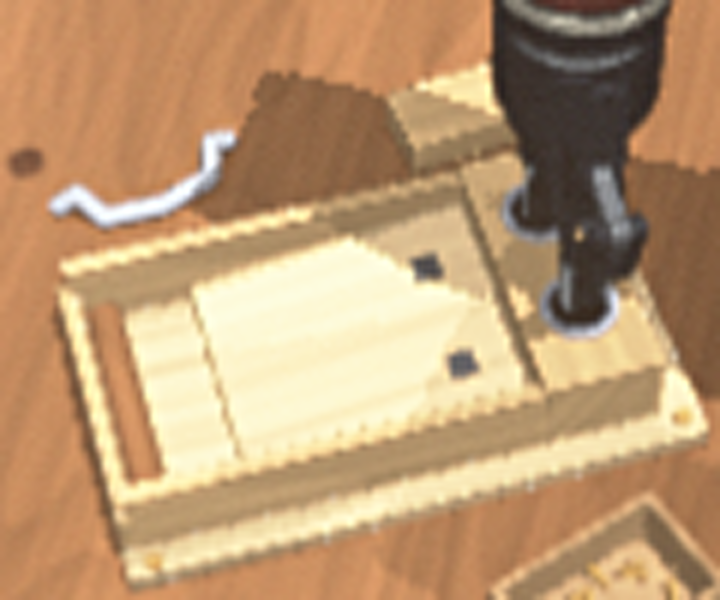

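The dowel now lies in the tray against the end wall, at crop (125,390), and both pins are sunk. I'll hold 1.5 s more, then lift.

```bash
python3 -m inch '[{"jaw":0.46,"offset":[0,0,0],"spin":0},{"jaw":0.46,"offset":[0,0,0],"spin":0},{"jaw":0.46,"offset":[0,0,0],"spin":0},{"jaw":0.46,"offset":[0,0,0],"spin":0},{"jaw":0.46,"offset":[0,0,0],"spin":0},{"jaw":0.46,"offset":[0,0,0],"spin":0},{"jaw":0.46,"offset":[0,0,0],"spin":0},{"jaw":0.46,"offset":[0,0,0],"spin":0},{"jaw":0.46,"offset":[0,0,0],"spin":0},{"jaw":0.46,"offset":[0,0,0],"spin":0},{"jaw":0.46,"offset":[0,0,0],"spin":0},{"jaw":0.46,"offset":[0,0,0],"spin":0}]'
python3 -m inch '[{"jaw":0.46,"offset":[0,0,-1],"spin":0},{"jaw":0.46,"offset":[0,0,-2],"spin":0},{"jaw":0.46,"offset":[0,0,-5],"spin":0},{"jaw":0.46,"offset":[0,0,-9],"spin":0},{"jaw":0.46,"offset":[0,0,-12],"spin":0},{"jaw":0.46,"offset":[0,0,-12],"spin":0},{"jaw":0.46,"offset":[0,0,-12],"spin":0},{"jaw":0.46,"offset":[0,0,-12],"spin":0}]'
python3 - <<'E'
from h import *
f=r.grab_frame("side");p=f["pixels"][170:270,175:295,::-1]
cv2.imwrite("pics/s4.png",cv2.resize(p,None,fx=6,fy=6,interpolation=2))
E
```

```text
t: 6.32
tcp_pos: [0.5528, 0.0471, 0.0605]
eef_rot: [[-0.868, -0.496, 0.003], [-0.496, 0.868, -0.0], [-0.002, -0.002, -1.0]]
force: [-4.6, 0.9, 17.5]
gripper_width: 0.0463
finger_force: 8.7
t: 7.32
tcp_pos: [0.551, 0.0473, 0.1768]
eef_rot: [[-0.869, -0.496, -0.002], [-0.496, 0.869, 0.0], [0.002, 0.001, -1.0]]
force: [0.7, 0.8, -0.1]
gripper_width: 0.0459
finger_force: 0.0
```

View pics/s4.png

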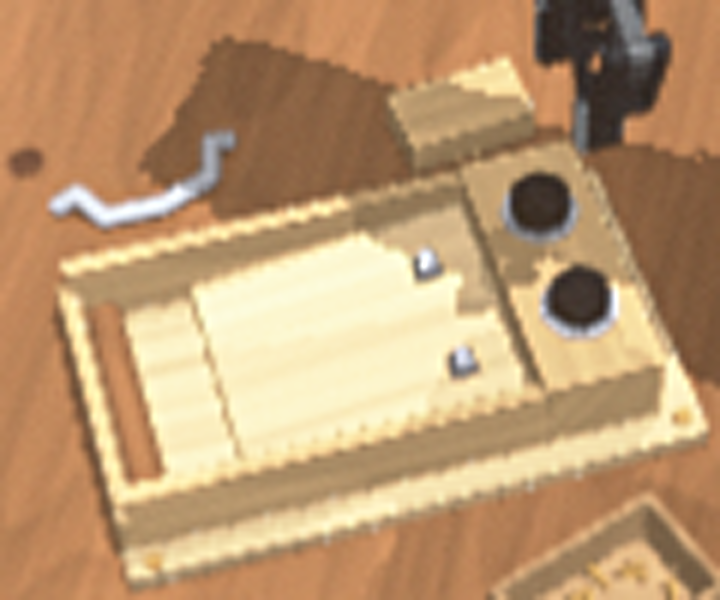

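Both buttons and pins are back up, the dowel is still in the tray, and the gripper is clear.

```bash
python3 -c "
from workcell import r
print(r.sign_off())"
```

```text
the job is handed in; nothing more can be done
None
```

The job is handed in: I held both buttons fully down until the dowel came to rest in the tray and for over a second after, then released them, and the last picture shows both back up and the gripper clear; the hand-in returned no verdict.

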